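# Open the latched instrument case

## Task

Open the grey instrument case on the bench. Its latch is locked by a safety tab: pressing lightly, slide the tab along its slot until you feel it drop into its release notch and leave it down; then lift the latch up until it stands upright and swing the lid wide open, so that it stays open by itself. Do it by feel and gently: never lean hard on the tab, never wrench the latch while it is still locked, and leave the things standing round the case where they are.

Things in the scene. Friction and masses are not known exactly. Their poses are not given: they have to be found in the camera images.
- case: Grey metal case screwed to the bench, 215x300x87 mm shut, yaw within 0.3 rad. Origin on its underside; +x from the latch side (front, to the robot) to the lid hinge (back), +y to the left, z up; it covers x -120..95, y -150..150 mm. Front strip x -120..-51: flat lock deck, top at 63 mm, with the safety tab (right) and latch pivot (left). Behind: the box; lid top at 88 mm.
- tab_top (a point): Top centre of the dark steel safety tab on the deck: upright fin 24 (case x) x 14 (case y: pinch it so) x 29 mm on a flange 30x34x5 mm. Up (locked) this point is 104 mm over the bench, flange top 75 mm; down (free) 97 mm. The tab starts 0 to 6 mm left of slot_end, slides to case +y with 2 N drag, and stays where it is left.
- slot_end (a point): Right-hand end of the tab's 50 mm travel, on the deck: case x -90, y -85, z 64 mm. A plate under the deck bears the tab's foot; its one hidden notch has its middle 16 to 40 mm left (case +y) of here. Within 2 mm of that middle the tab pushes down 7 mm (3 N drag, no spring; stays down); 5 mm down frees the latch. Elsewhere it won't go down. More than 25 N on the foot, down or sideways, is a fault.
- latch_grip (a point): Grip point in the upright steel paddle at the free end of the latch bar: 25 mm along the bar, 14 mm wide (case y: pinch it so), 37 mm high, its top 15 mm over this point. Shut: case x 12.5, y 75 mm, 115 mm over the bench, 27 mm over the lid. It turns about latch_pivot.
- latch_pivot (a point): Latch axis, fixed in the case at x -75, y 75, z 85 mm, along case y, between two steel ears. The 14 mm wide latch bar, when shut, lies from here towards the back over the lid's front edge and holds the lid down; its grip point is then 87.5 mm behind and 30 mm above the axis. Upright, the bar reaches 185 mm over the bench: keep the gripper clear of it.
- latch (a joint): Latch angle, rad: 0 shut, grows as the paddle is lifted up and over towards the robot; 1.57 upright, stop 1.85. Drag 0.22 N m (2.5 N at the paddle); stays where it is left. While the tab is up it is blocked after 0.03 rad; pulling the paddle then with more than about 13 N is a fault.
- lid_grip (a point): Grip point in the steel lifting lug on the lid's front edge: 20 (case x) x 14 (case y: pinch it so) x 42 mm, its top 16 mm over this point. Shut: case x -40, y -60 mm, 113 mm over the bench, 26 mm over the lid.
- lid_hinge (a point): Middle of the lid's hinge axis, fixed in the case at x 90, y 0, z 77 mm, along case y. Shut, the lug's grip point is 130 mm in front of and 36 mm above the axis.
- lid (a joint): Lid angle, rad: 0 shut, grows as its front edge is lifted; stop 1.75. Stiff hinge: stays where it is left; 4 to 7 N at the lug lifts it.
- tin_3: Bystander: food tin, 75 mm across, 110 mm high, stands to the left of the case. Origin under its centre.
- bottle_1: Bystander: clear bottle with black cap, 31 x 60 x 107 mm, stands to the right of the case. Origin under its centre.
- tin_wax: Bystander: low round wax tin, 50 mm across, 30 mm high, lies to the right of the case's front. Origin under its centre.
- chasing_hammer: Bystander: small hammer, 228 mm long, lies near the right edge of the bench. Origin under its centre.
- tape_measure: Bystander: tape measure, 31 x 67 x 62 mm, stands near the left front of the bench. Origin under its centre.

How it is judged (in metres and radians):
On the way, in this order (a step that is already met when the one before it is completed fails the run):
1. the safety tab has dropped into its notch (5 mm or more down) (z of tab_top in the frame of case below 0.0993 m), for 0.2 s.
2. the latch is lifted upright (more than 1.25 rad) with the lid not yet opened (under 0.2 rad) (z of tab_top in the frame of case below 0.0993 m and value of joint latch above 1.25 rad and value of joint lid below 0.2 rad), for 0.2 s.
3. the lid is swung open (more than 0.9 rad) (value of joint latch above 1.25 rad and value of joint lid above 0.9 rad), for 0.2 s.
At the end, for the whole second after the job is handed in: The safety tab is down in its notch (by 5 mm or more of 7), the latch stands upright or further back (more than 1.25 rad), and the lid stands open by itself (more than 0.9 rad), all at rest (all of step 3 and z of tab_top in the frame of case below 0.0993 m and velocity of joint lid between -0.1 and 0.1 rad/s and velocity of joint latch between -0.1 and 0.1 rad/s); the robot touches nothing.
It fails at once if the tab's foot is pressed against its plate or the side of its notch with more than 25 N (contact force between tab_pin and anything else above 25 N).
It fails at once if the latch is wrenched against its lock (more than 40 N at the lock bar, about 13 N at the paddle) (contact force between latch_tail and anything else above 40 N).
It fails at once if a bystander is moved by more than 3 cm or tipped over (distance of any of tin_3, bottle_1, tin_wax, chasing_hammer, tape_measure from where it was at the start of the episode above 0.03 m or angle between any of tin_3, bottle_1, tin_wax, chasing_hammer, tape_measure's own z axis and vertical above 0.35 rad).
It also fails if it takes over 72 s, if anything falls off the work surface, if the arm or the gripper's body presses on something with over 40 N, if the wrist force passes 120 N, or if a joint passes its speed limit or range.

## Robot

A 6-joint arm with a two-finger parallel gripper is mounted at the origin on a cart in front of the work surface, level with it; the furniture and walls round the work are solid. World frame = base frame: x ahead of the robot, y to its left, z up, the work surface at z = 0. Lengths are in mm, angles in rad, forces in N, time in s.
With the tool pointing down it reaches from about 300 to 775 mm from the base axis. Payload 14.6 kg.
Tool frame: the origin (TCP) lies between the finger pads; the fingertips stand 17 mm ahead of it and the grasp point (between the pads) lies 2 mm behind it (manip.tip_reach is the distance from the TCP to the fingertips, in mm); z points along the fingers, y is the line along which they close (so a half turn about z gives the same grasp; the last joint's range is limited). The gripper opens to 94 mm and grips with 3 to 60 N. Pads are 16 mm wide; open, the fingers measure 119 mm over their backs; the gripper's body (75 mm by 177 mm) begins 78 mm behind the grasp point.
Start: joints at [-1.386, 0.3, 1.521, -0, 1.321, -0.067], TCP at [137.025, -532.648, 222.446] pointing down, gripper open.
Joint ranges: [-3.03, 3.03], [-0.79, 2.21], [0.23, 2.52], [-1.04, 4.18], [0, 3.07], [-2.55, 2.55]. Speed limits (rad/s): [2.22, 2.22, 2.57, 3.14, 3.14, 3.14].

## Interface

Orientations are given as [roll, pitch, yaw] about the fixed x, y, z axes, in that order (R = Rz(yaw) Ry(pitch) Rx(roll)).
In Python, from cell import manip, viewer gives the robot as it stands.
- The arm moves only by the tool apply_moves, never from a script. Its argument "moves" is a list of rows, each a list of 3 entries, a list of its own where there are three numbers: the shift along the tool's x, y, z each as a share of 0.25 m, from -1 to 1, then the turn, a rotation vector about the tool's x, y, z each as a share of pi rad, from -1 to 1, then the closure, from 0 (fully open) to 1 (shut). In form: [[[dx, dy, dz], [wx, wy, wz], grip], ...]. A call has 1 to 12 rows; each row is the pose to reach, as a shift and turn from the pose commanded when the call began, along the tool's axes at that moment, turning the shorter way round; what a row does not reach only later rows make up. A row lasts 1/12 s, in which the tool goes at most 41.7 mm and 7.16 degrees, less where a joint would pass 70% of its speed; a pose out of reach is approached as far as the arm can. A call with a number of a shift or a turn outside -1 to 1 is refused whole. A call with a gripper value outside its range is refused whole. The fingers move at their own pace and stop on an object; "squeeze" is the grip in N (left out, the last holds). Time passes only in rows, so rows that repeat a pose let the fingers close. It gives the time, the measured TCP pose, the force, the opening and the grip force at its end, in the units of the state.
- manip.read_state(): the state, without advancing time (a new reading comes with each control period).
- viewer.camera(name): name is "scene" or "top"; returns the picture (400x640x3 uint8, blue, green, red); there is no depth.
- viewer.camera_info(name): a dict with "camera_matrix" (3x3 intrinsics, pixels), "R" (3x3) and "t" (3): a world point X has camera coordinates R X + t. Camera axes: x right, y down, z forward; pixel columns grow to the right and rows downward; lengths in mm; the calibration is good to about 2 mm. A picture is of the moment at which its call begins. camera_info takes no time and is no camera call.
- manip.sign_off(): hands the job in; it is judged then, once.
The state is a dict: "clock": time; "joints": joint angles; "qd": joint speeds; "effort": joint torques, N m; "eef_pos": TCP position; "eef_rot": TCP orientation; "wrist_force": force on the tool from outside, world axes, zero at the start; "moment": the same for the moment, N m; "finger_gap": finger opening in mm; "finger_force": force on a finger pad.
Only numpy, scipy, OpenCV 4.12 (cv2) and the standard library are available. Lean on these libraries where they do the work, as an engineer would, in place of code of your own. Each camera call takes 0.05 s, during which the arm holds its last target. There are 200 camera calls.

## Working session

There is one attempt and no reset: what is moved stays moved. The work goes in short steps, Python scripts to look and compute and a tool call to move; the robot and the scene stay as the last step left them, time stands still between calls to the robot, and variables do not carry over. Pictures are saved under pics/ and viewed, at most 10 in all, crops included, and the job is handed in when it is done.

Besides the shell and the picture viewer there is one more tool, called by a JSON object that holds its "fn" and its "kwargs", one argument or row to a line. apply_moves: Moves the arm, as the interface text tells. Shift numbers are shares of 0.25 m and turn numbers shares of pi rad, none past 1 either way. Its arguments: {"type":"object","properties":{"moves":{"type":"array"},"squeeze":{"type":"number"}},"required":["moves"]}

```bash
ls; mkdir -p pics; python3 - <<'E'
from cell import manip, viewer
import cv2
for n in("scene","top"):
    cv2.imwrite(f"pics/{n}0.png",viewer.camera(n)); c=viewer.camera_info(n); print(n,c)
print(manip.read_state())
E
```

```text
pics
scene {'camera_matrix': array([[446.99444755,   0.        , 321.4916701 ],
       [  0.        , 446.99444755, 198.42786557],
       [  0.        ,   0.        ,   1.        ]]), 'R': array([[ 0.64529282, -0.76388773, -0.00852772],
       [-0.65326811, -0.54599143, -0.52453231],
       [ 0.39602773,  0.34404782, -0.85134784]]), 't': array([-365.88297795,  401.82798412, 1504.04716617])}
top {'camera_matrix': array([[434.71264991,   0.        , 314.64188988],
       [  0.        , 434.71264991, 193.72607799],
       [  0.        ,   0.        ,   1.        ]]), 'R': array([[ 0.02247571, -0.99974058, -0.00369036],
       [-0.98351687, -0.02144824, -0.17953978],
       [ 0.17941405,  0.00766481, -0.98374379]]), 't': array([  -9.10422873,  536.63589155, 1305.86936846])}
{'clock': 0.1, 'joints': array([-1.38562461e+00,  3.00434238e-01,  1.52151898e+00,  2.52461892e-05,
        1.32069330e+00, -6.66113211e-02]), 'qd': array([ 1.63007844e-03, -1.56506375e-03, -2.51450018e-03, -6.93182144e-04,
        5.26241630e-04, -8.75424560e-05]), 'effort': array([ 1.04960527e-03, -5.32643902e+01, -3.53282189e+01,  7.09350617e-02,
        2.35048105e-02, -6.91893024e-05]), 'eef_pos': array([ 136.97937036, -532.44596197,  221.93280715]), 'eef_rot': array([-3.14054275e+00, -9.45476759e-05,  2.51776724e-01]), 'wrist_force': array([-0.36095164, -0.63928633, -0.04649014]), 'moment': array([ 0.08717112, -0.00301077,  0.00879293]), 'finger_force': 0.0, 'finger_gap': 94.00708604366669}
```

View pics/top0.png

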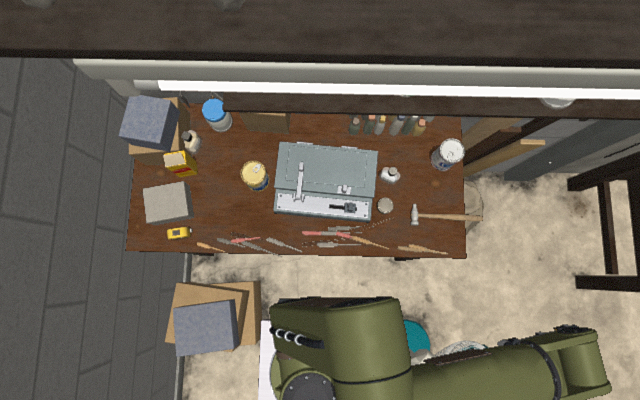

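View pics/scene0.png

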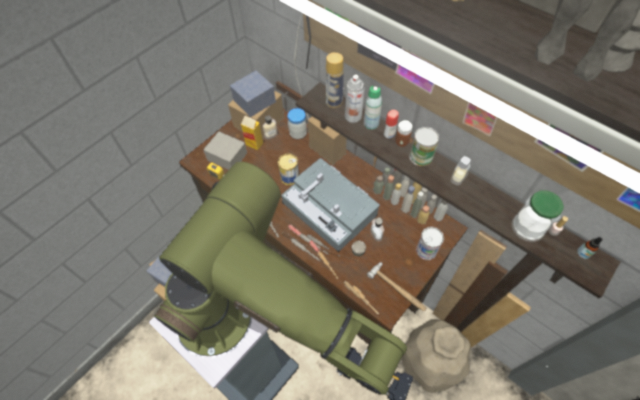

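The top view shows the case at about (275-378, 143-220), with the tab near (348,208), the latch near (300,180) and the lug near (344,189). I'll zoom in on both views.

```bash
python3 - <<'E'
import cv2
a=cv2.imread("pics/top0.png")[135:225,265:405]; cv2.imwrite("pics/tc.png",cv2.resize(a,None,fx=5.5,fy=5.5,interpolation=cv2.INTER_CUBIC))
a=cv2.imread("pics/scene0.png")[155:255,275:390]; cv2.imwrite("pics/sc.png",cv2.resize(a,None,fx=6,fy=6,interpolation=cv2.INTER_CUBIC))
E
```

```text
(no output)
```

View pics/tc.png

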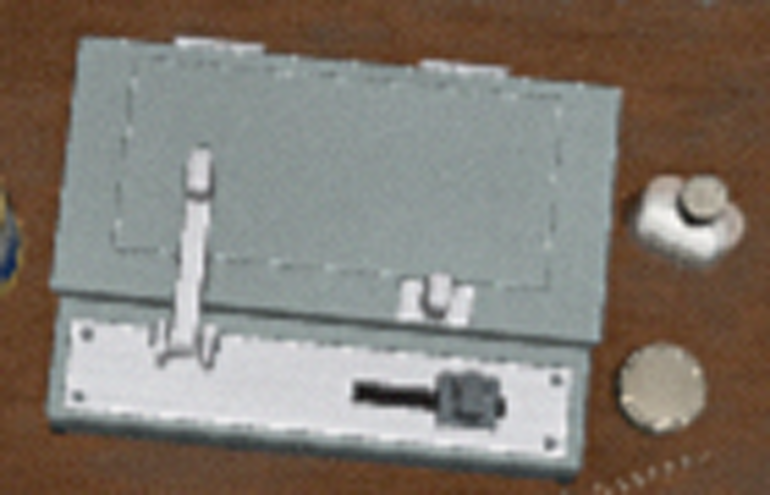

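View pics/sc.png

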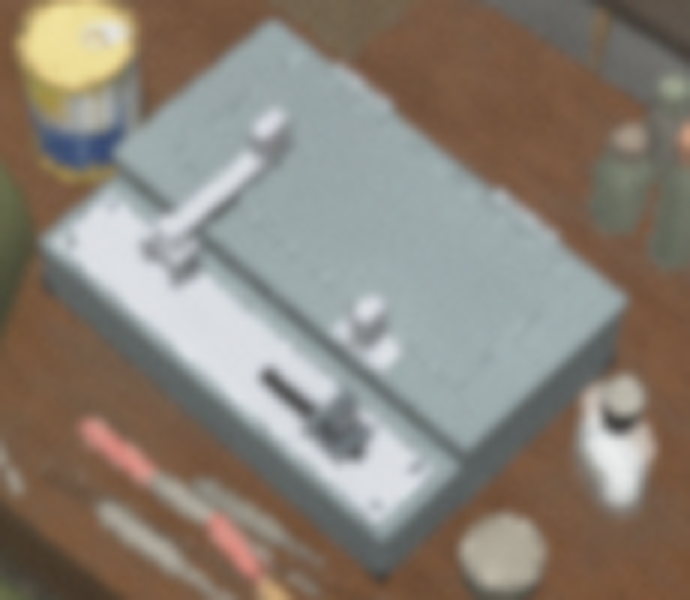

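The crops show the lid corners clearly, along with the tab at top-crop (468,390), the paddle top at about (201,160) and the lug top at about (438,283). I'll fit the case pose from the lid corners.

```bash
cat > h.py <<'E'
import numpy as np, cv2
from cell import manip, viewer
from scipy.spatial.transform import Rotation as Rot
def ray(n,uv,z):
    c=viewer.camera_info(n); R=c["R"]; C=-R.T@c["t"]
    d=R.T@np.linalg.solve(c["camera_matrix"],[*uv,1]); return C+d*(z-C[2])/d[2]
def fit(P,Q):
    p=P.mean(0);q=Q.mean(0);H=(P-p).T@(Q-q); th=np.arctan2(H[0,1]-H[1,0],H[0,0]+H[1,1])
    R=np.array([[np.cos(th),-np.sin(th)],[np.sin(th),np.cos(th)]]); return th,R,q-R@p
E
python3 - <<'E'
from h import *
T=lambda p:((p[0]+.5)/5.5+264.5,(p[1]+.5)/5.5+134.5)
S=lambda p:((p[0]+.5)/6+274.5,(p[1]+.5)/6+154.5)
M=np.array([[95,150],[95,-150],[-51,-150],[-51,150]],float)
qt=np.array([ray("top",T(p),88)[:2] for p in [(82,38),(621,90),(600,341),(52,290)]])
qs=np.array([ray("scene",S(p),88)[:2] for p in [(275,20),(628,300),(463,455),(115,155)]])
for q in(qt,qs,(qt+qs)/2):
    th,R,t=fit(M,q); print(th,t,((R@M.T).T+t-q).round(1).tolist())
for n,f,l in(("top",T,[((201,158),130),((438,284),129),((470,392),104),((470,392),75)]),("scene",S,[((270,122),130),((369,304),129),((340,410),104)])):
    for p,z in l:
        w=ray(n,f(p),z); print(n,z,w.round(1),(R.T@(w[:2]-t)).round(1))
C=lambda x,y:(R@[x,y]+t).round(1)
for nm,x,y in(("tab",-90,-82),("latch",12.5,75),("piv",-75,75),("lug",-40,-60),("hinge",90,-60)): print(nm,C(x,y))
E
```

```text
-0.07647137125444252 [585.54469297 -29.06106921] [[0.5, -1.6], [1.3, 2.0], [-1.4, 1.2], [-0.4, -1.6]]
-0.08142011179851853 [586.06251908 -32.66945187] [[-0.3, -2.0], [-0.6, 0.3], [1.5, 0.9], [-0.7, 0.8]]
-0.07894346673373485 [585.80353494 -30.86530512] [[0.1, -1.8], [0.4, 1.2], [0.1, 1.0], [-0.5, -0.4]]
top 130 [612.6  44.2 130. ] [20.7 77. ]
top 129 [546.3 -84.2 129. ] [-35.2 -56.3]
top 104 [ 492.3 -103.6  104. ] [-87.5 -79.9]
top 75 [ 496.8 -105.8   75. ] [-82.9 -81.7]
scene 130 [608.   42.4 130. ] [16.4 74.8]
scene 129 [546.6 -86.2 129. ] [-34.7 -58.3]
scene 104 [ 491.5 -109.8  104. ] [-87.7 -86.2]
tab [ 489.6 -105.5]
latch [604.2  42.9]
piv [517.   49.8]
lug [541.2 -87.5]
hinge [670.8 -97.8]
```

{"fn": "apply_moves", "kwargs": {
  "moves": [
    [[0.896,-0.651,0],[0,0,0.1053],0.4],
    [[0.896,-0.651,0],[0,0,0.1053],0.4],
    [[0.896,-0.651,0],[0,0,0.1053],0.4],
    [[0.896,-0.651,0],[0,0,0.1053],0.4],
    [[0.896,-0.651,0],[0,0,0.1053],0.4],
    [[0.896,-0.651,0],[0,0,0.1053],0.4],
    [[0.896,-0.651,0],[0,0,0.1053],0.4],
    [[0.896,-0.651,0],[0,0,0.1053],0.4],
    [[0.896,-0.651,0],[0,0,0.1053],0.4]
  ],
  "squeeze": 8
}}

```text
clock: 0.85
eef_pos: [314.0, -318.4, 222.4]
eef_rot: [-3.142, 0.0, -0.076]
wrist_force: [-0.4, -0.0, 0.4]
finger_gap: 56.7
finger_force: 0.0
```

{"fn": "apply_moves", "kwargs": {
  "moves": [
    [[0.633,-0.904,0],[0,0,0.001],0.4],
    [[0.633,-0.904,0],[0,0,0.001],0.4],
    [[0.633,-0.904,0],[0,0,0.001],0.4],
    [[0.633,-0.904,0],[0,0,0.001],0.4],
    [[0.633,-0.904,0],[0,0,0.001],0.4],
    [[0.633,-0.904,0],[0,0,0.001],0.4],
    [[0.633,-0.904,0],[0,0,0.001],0.4],
    [[0.633,-0.904,0],[0,0,0.001],0.4],
    [[0.633,-0.904,0.25],[0,0,0.001],0.4],
    [[0.633,-0.904,0.25],[0,0,0.001],0.4],
    [[0.633,-0.904,0.25],[0,0,0.001],0.4]
  ]
}}

```text
clock: 1.77
eef_pos: [486.7, -107.3, 155.7]
eef_rot: [-3.14, 0.007, -0.083]
wrist_force: [-0.3, -0.4, -0.5]
finger_gap: 56.5
finger_force: 0.0
```

```bash
python3 - <<'E'
from h import *
a=viewer.camera("scene")[155:255,275:390]; a=cv2.resize(a,None,fx=4,fy=4,interpolation=cv2.INTER_CUBIC)
b=viewer.camera("top")[145:245,285:385]; b=cv2.resize(b,None,fx=4,fy=4,interpolation=cv2.INTER_CUBIC)[:, :320]
cv2.imwrite("pics/p5.png",np.hstack([a,b])); print(manip.read_state()["eef_pos"])
E
```

```text
[ 488.77678424 -107.65682058  160.2981183 ]
```

View pics/p5.png

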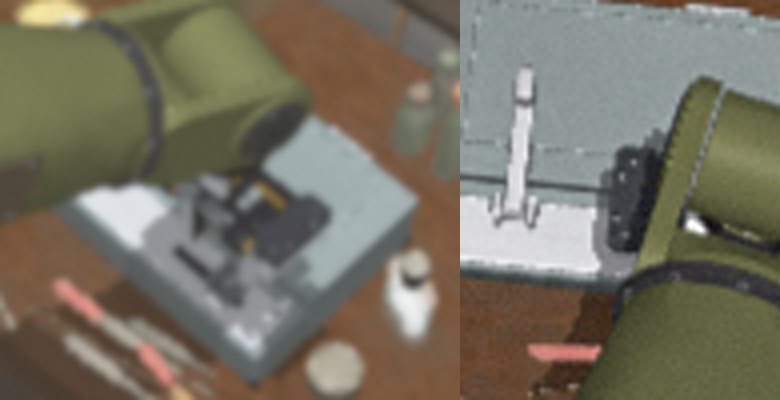

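The view shows the open fingers straddling the tab, at about (225,235). I'm descending with a slight bias to the left, so that closing can only push the tab away from the slot end.

{"fn": "apply_moves", "kwargs": {
  "moves": [
    [[0,-0.026,0.12],[0,0,0],0.4],
    [[0,-0.026,0.12],[0,0,0],0.4],
    [[0,-0.026,0.2],[0,0,0],0.4],
    [[0,-0.026,0.2],[0,0,0],0.4],
    [[0,-0.026,0.248],[0,0,0],0.4],
    [[0,-0.026,0.248],[0,0,0],0.4],
    [[0,-0.026,0.248],[0,0,0],0.4],
    [[0,-0.026,0.248],[0,0,0],0.4]
  ]
}}

```text
clock: 2.53
eef_pos: [490.0, -100.3, 99.5]
eef_rot: [3.141, -0.001, -0.082]
wrist_force: [-0.2, 0.2, -0.4]
finger_gap: 56.3
finger_force: 0.0
```

{"fn": "apply_moves", "kwargs": {
  "moves": [
    [[0,0,0],[0,0,0],0.6],
    [[0,0,0],[0,0,0],0.65],
    [[0,0,0],[0,0,0],0.7],
    [[0,0,0],[0,0,0],0.75],
    [[0,0,0],[0,0,0],0.78],
    [[0,0,0],[0,0,0],0.81],
    [[0,0,0],[0,0,0],0.84],
    [[0,0,0],[0,0,0],0.87],
    [[0,0,0],[0,0,0],0.9],
    [[0,0,0],[0,0,0],0.93],
    [[0,0,0],[0,0,0],0.93],
    [[0,0,0],[0,0,0],0.93]
  ],
  "squeeze": 8
}}

```text
clock: 3.53
eef_pos: [489.6, -99.9, 98.0]
eef_rot: [3.142, -0.0, -0.082]
wrist_force: [-1.0, -2.0, 1.6]
finger_gap: 13.9
finger_force: 8.0
```

{"fn": "apply_moves", "kwargs": {
  "moves": [
    [[0,-0.01,0],[0,0,0],0.93],
    [[0,-0.02,0],[0,0,0],0.93],
    [[0,-0.02,0],[0,0,0],0.93],
    [[0,-0.02,0.004],[0,0,0],0.93],
    [[0,-0.02,0.008],[0,0,0],0.93],
    [[0,-0.02,0.008],[0,0,0],0.93]
  ]
}}

```text
clock: 4.03
eef_pos: [490.4, -94.6, 96.5]
eef_rot: [-3.141, -0.001, -0.082]
wrist_force: [-0.6, 1.9, 8.4]
finger_gap: 13.9
finger_force: 8.0
```

{"fn": "apply_moves", "kwargs": {
  "moves": [
    [[0,-0.004,0],[0,0,0],0.93],
    [[0,-0.008,0],[0,0,0],0.93],
    [[0,-0.01,0],[0,0,0],0.93],
    [[0,-0.01,0],[0,0,0],0.93]
  ]
}}

```text
clock: 4.37
eef_pos: [490.4, -92.6, 96.4]
eef_rot: [3.141, -0.001, -0.082]
wrist_force: [-0.1, -1.9, 5.8]
finger_gap: 13.8
finger_force: 8.0
```

{"fn": "apply_moves", "kwargs": {
  "moves": [
    [[0,-0.004,0.001],[0,0,0],0.93],
    [[0,-0.008,0.001],[0,0,0],0.93],
    [[0,-0.01,0.002],[0,0,0],0.93],
    [[0,-0.01,0.002],[0,0,0],0.93]
  ]
}}

```text
clock: 4.7
eef_pos: [490.6, -89.8, 95.4]
eef_rot: [-3.142, -0.001, -0.082]
wrist_force: [2.2, -1.5, 1.6]
finger_gap: 13.6
finger_force: 8.0
```

{"fn": "apply_moves", "kwargs": {
  "moves": [
    [[0,-0.004,0],[0,0,0],0.93],
    [[0,-0.008,0],[0,0,0],0.93],
    [[0,-0.01,0],[0,0,0],0.93],
    [[0,-0.01,0],[0,0,0],0.93]
  ]
}}

```text
clock: 5.03
eef_pos: [490.7, -87.7, 95.4]
eef_rot: [3.141, -0.0, -0.082]
wrist_force: [2.8, -3.2, 0.1]
finger_gap: 13.9
finger_force: 8.0
```

The vertical force has gone, so this is either slip or the notch. I'm pressing gently in place to find out.

{"fn": "apply_moves", "kwargs": {
  "moves": [
    [[0,0,0.004],[0,0,0],0.93],
    [[0,0,0.008],[0,0,0],0.93],
    [[0,0,0.008],[0,0,0],0.93],
    [[0,0,0.008],[0,0,0],0.93]
  ]
}}

```text
clock: 5.37
eef_pos: [490.7, -87.7, 93.5]
eef_rot: [3.141, -0.0, -0.082]
wrist_force: [2.2, -4.4, 3.2]
finger_gap: 14.0
finger_force: 8.0
```

{"fn": "apply_moves", "kwargs": {
  "moves": [
    [[0,0,0.004],[0,0,0],0.93],
    [[0,0,0.008],[0,0,0],0.93],
    [[0,0,0.008],[0,0,0],0.93]
  ]
}}

```text
clock: 5.62
eef_pos: [490.7, -87.7, 91.5]
eef_rot: [3.141, -0.0, -0.082]
wrist_force: [1.7, -6.0, 2.7]
finger_gap: 13.9
finger_force: 8.0
```

{"fn": "apply_moves", "kwargs": {
  "moves": [
    [[0,0.003,0.004],[0,0,0],0.93],
    [[0,0.003,0.008],[0,0,0],0.93],
    [[0,0.003,0.008],[0,0,0],0.93]
  ]
}}

```text
clock: 5.87
eef_pos: [490.7, -88.0, 89.7]
eef_rot: [-3.141, -0.0, -0.082]
wrist_force: [1.5, -0.8, 7.0]
finger_gap: 14.1
finger_force: 8.0
```

{"fn": "apply_moves", "kwargs": {
  "moves": [
    [[0,0,0.004],[0,0,0],0.93],
    [[0,0,0.007],[0,0,0],0.93],
    [[0,0,0.007],[0,0,0],0.93]
  ]
}}

```text
clock: 6.12
eef_pos: [490.7, -88.0, 88.1]
eef_rot: [-3.141, -0.001, -0.082]
wrist_force: [0.1, -1.1, 9.1]
finger_gap: 13.7
finger_force: 8.0
```

The force rose after about 6.5 mm of travel, so the tab is seated. I'm releasing it, lifting off and moving over the latch paddle.

{"fn": "apply_moves", "kwargs": {
  "moves": [
    [[0,0,0],[0,0,0],0.8],
    [[0,0,0],[0,0,0],0.5],
    [[0,0,0],[0,0,0],0.5],
    [[0,0,-0.15],[0,0,0],0.5],
    [[0,0,-0.3],[0,0,0],0.5],
    [[0,0,-0.448],[0,0,0],0.5],
    [[0,0,-0.448],[0,0,0],0.5],
    [[0.417,-0.56,-0.448],[0,0,0],0.5],
    [[0.417,-0.56,-0.448],[0,0,0],0.5],
    [[0.417,-0.56,-0.448],[0,0,0],0.5],
    [[0.417,-0.56,-0.448],[0,0,0],0.5],
    [[0.417,-0.56,-0.448],[0,0,0],0.5]
  ]
}}

```text
clock: 7.12
eef_pos: [607.8, 47.1, 198.2]
eef_rot: [-3.141, 0.001, -0.079]
wrist_force: [-1.0, -0.1, -1.4]
finger_gap: 46.7
finger_force: 0.0
```

{"fn": "apply_moves", "kwargs": {
  "moves": [
    [[0,0,0],[0,0,0],0.5],
    [[0,0,0],[0,0,0],0.5]
  ]
}}

```text
clock: 7.28
eef_pos: [605.3, 42.6, 198.8]
eef_rot: [3.141, 0.002, -0.082]
wrist_force: [0.5, -0.4, -0.1]
finger_gap: 47.1
finger_force: 0.0
```

```bash
python3 - <<'E'
from h import *
a=viewer.camera("scene")[155:255,275:390]; a=cv2.resize(a,None,fx=4,fy=4,interpolation=cv2.INTER_CUBIC)
b=viewer.camera("top")[145:225,305:385]; b=cv2.resize(b,None,fx=4,fy=5,interpolation=cv2.INTER_CUBIC)[:, :320]
cv2.imwrite("pics/p6.png",np.hstack([a,b])); print(manip.read_state()["eef_pos"])
E
```

```text
[605.17621574  41.63146652 199.58443089]
```

View pics/p6.png

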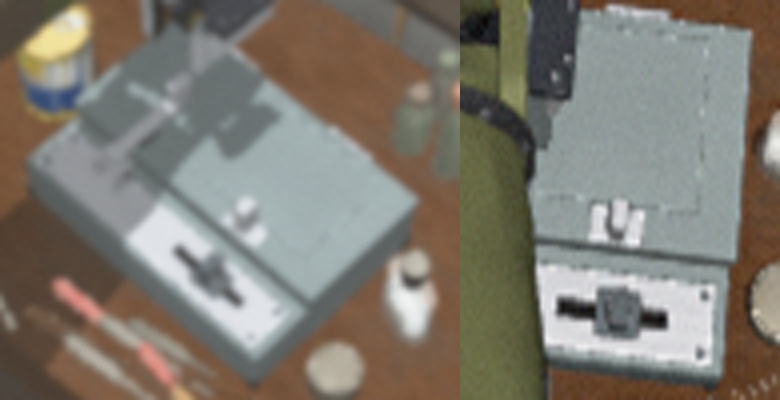

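The tab sits mid-slot, at about (212,275) in the scene view, and the gripper is over the paddle. I'm descending on the paddle and pinching it.

{"fn": "apply_moves", "kwargs": {
  "moves": [
    [[0,0,0.12],[0,0,0],0.5],
    [[0,0,0.24],[0,0,0],0.5],
    [[0,0,0.3],[0,0,0],0.5],
    [[0,0,0.338],[0,0,0],0.5],
    [[0,0,0.338],[0,0,0],0.5],
    [[0,0,0.338],[0,0,0],0.6],
    [[0,0,0.338],[0,0,0],0.7],
    [[0,0,0.338],[0,0,0],0.76],
    [[0,0,0.338],[0,0,0],0.82],
    [[0,0,0.338],[0,0,0],0.88],
    [[0,0,0.338],[0,0,0],0.92],
    [[0,0,0.338],[0,0,0],0.92]
  ],
  "squeeze": 12
}}

```text
clock: 8.38
eef_pos: [606.3, 44.4, 115.9]
eef_rot: [-3.139, -0.001, -0.081]
wrist_force: [1.9, 11.9, 0.7]
finger_gap: 13.9
finger_force: 12.0
```

{"fn": "apply_moves", "kwargs": {
  "moves": [
    [[0,0,0],[0,0,0],0.92],
    [[0,0,0],[0,0,0],0.92]
  ]
}}

```text
clock: 8.55
eef_pos: [606.3, 44.4, 115.9]
eef_rot: [-3.139, -0.001, -0.081]
wrist_force: [1.8, 12.1, 2.2]
finger_gap: 14.0
finger_force: 12.0
```

{"fn": "apply_moves", "kwargs": {
  "moves": [
    [[0,-0.01,0],[0,0,0],0.92],
    [[0,-0.01,0],[0,0,0],0.92],
    [[0,-0.01,-0.008],[0,0,0],0.92],
    [[0,-0.01,-0.016],[0,0,0],0.92],
    [[0,-0.01,-0.016],[0,0,0],0.92]
  ]
}}

```text
clock: 8.97
eef_pos: [605.5, 45.0, 118.9]
eef_rot: [3.141, 0.002, -0.082]
wrist_force: [-5.8, -4.5, -1.2]
finger_gap: 13.8
finger_force: 12.0
```

{"fn": "apply_moves", "kwargs": {
  "moves": [
    [[0,0.004,-0.004],[0,0,0],0.92],
    [[0,0.004,-0.008],[0,0,0],0.92],
    [[0,0.004,-0.008],[0,0,0],0.92]
  ]
}}

```text
clock: 9.22
eef_pos: [605.1, 44.8, 120.6]
eef_rot: [-3.141, 0.003, -0.082]
wrist_force: [-4.7, 2.7, -4.3]
finger_gap: 14.0
finger_force: 12.0
```

Free: the paddle is about 5 mm up with only about 4 N on it. Following the latch arc now.

{"fn": "apply_moves", "kwargs": {
  "moves": [
    [[-0.0156,0,-0.0336],[0,0,0],0.92],
    [[-0.0344,0,-0.0656],[0,0,0],0.92],
    [[-0.0564,0,-0.0952],[0,0,0],0.92],
    [[-0.0812,0,-0.1228],[0,0,0],0.92],
    [[-0.1084,0,-0.1476],[0,0,0],0.92],
    [[-0.1384,0,-0.1696],[0,0,0],0.92],
    [[-0.1384,0,-0.1696],[0,0,0],0.92]
  ],
  "squeeze": 15
}}

```text
clock: 9.8
eef_pos: [570.6, 47.4, 165.5]
eef_rot: [-3.141, -0.002, -0.082]
wrist_force: [-2.8, 5.6, -0.4]
finger_gap: 13.8
finger_force: 15.0
```

{"fn": "apply_moves", "kwargs": {
  "moves": [
    [[-0.0316,-0.003,-0.0188],[0,0,0],0.92],
    [[-0.0652,-0.003,-0.0344],[0,0,0],0.92],
    [[-0.1,-0.003,-0.0464],[0,0,0],0.92],
    [[-0.136,-0.003,-0.0552],[0,0,0],0.92],
    [[-0.1728,-0.003,-0.0604],[0,0,0],0.92],
    [[-0.2096,-0.003,-0.0616],[0,0,0],0.92],
    [[-0.2464,-0.003,-0.0592],[0,0,0],0.92],
    [[-0.2832,-0.003,-0.0532],[0,0,0],0.92],
    [[-0.3188,-0.003,-0.0436],[0,0,0],0.92],
    [[-0.334,-0.003,-0.038],[0,0,0],0.92],
    [[-0.334,-0.003,-0.038],[0,0,0],0.92]
  ]
}}

```text
clock: 10.72
eef_pos: [487.5, 54.3, 174.4]
eef_rot: [3.141, -0.002, -0.082]
wrist_force: [-4.1, -4.0, 7.3]
finger_gap: 13.8
finger_force: 15.0
```

{"fn": "apply_moves", "kwargs": {
  "moves": [
    [[0,0,0],[0,0,0],0.9],
    [[0,0,0],[0,0,0],0.5],
    [[0,0,0],[0,0,0],0.5],
    [[0,0,-0.1],[0,0,0],0.5],
    [[0,0,-0.22],[0,0,0],0.5],
    [[0,0,-0.22],[0,0,0],0.5],
    [[0.263,0.539,-0.22],[0,0,0],0.5],
    [[0.263,0.539,-0.22],[0,0,0],0.5],
    [[0.263,0.539,-0.22],[0,0,0],0.5],
    [[0.263,0.539,-0.22],[0,0,0],0.5],
    [[0.263,0.539,-0.22],[0,0,0],0.5],
    [[0.263,0.539,-0.22],[0,0,0],0.5]
  ]
}}

```text
clock: 11.72
eef_pos: [542.5, -85.8, 227.4]
eef_rot: [-3.141, 0.001, -0.084]
wrist_force: [0.4, 0.7, -0.4]
finger_gap: 47.1
finger_force: 0.0
```

```bash
python3 - <<'E'
from h import *
a=viewer.camera("scene")[125:255,275:390]; a=cv2.resize(a,None,fx=4,fy=4,interpolation=cv2.INTER_CUBIC)
b=viewer.camera("top")[125:255,265:345]; b=cv2.resize(b,None,fx=4,fy=4,interpolation=cv2.INTER_CUBIC)
cv2.imwrite("pics/p7.png",np.hstack([a,b])); print(manip.read_state()["eef_pos"])
E
```

```text
[542.40575106 -84.23842224 227.91007467]
```

View pics/p7.png

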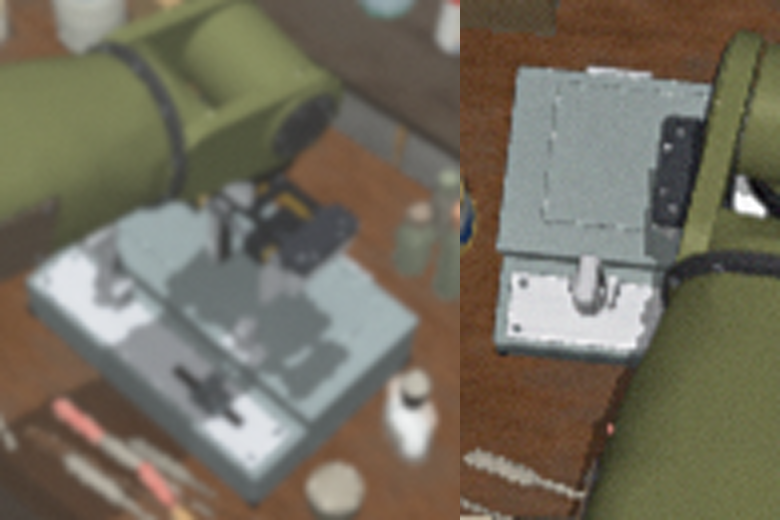

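The latch stands upright, at (590,285) in the top crop, and the gripper is above the lug. I'm descending and pinching the lug.

{"fn": "apply_moves", "kwargs": {
  "moves": [
    [[0,0.003,0.15],[0,0,0],0.5],
    [[0,0.003,0.3],[0,0,0],0.5],
    [[0,0.003,0.4],[0,0,0],0.5],
    [[0,0.003,0.456],[0,0,0],0.5],
    [[0,0.003,0.456],[0,0,0],0.5],
    [[0,0.003,0.456],[0,0,0],0.6],
    [[0,0.003,0.456],[0,0,0],0.7],
    [[0,0.003,0.456],[0,0,0],0.76],
    [[0,0.003,0.456],[0,0,0],0.82],
    [[0,0.003,0.456],[0,0,0],0.88],
    [[0,0.003,0.456],[0,0,0],0.92],
    [[0,0.003,0.456],[0,0,0],0.92]
  ],
  "squeeze": 18
}}

```text
clock: 12.82
eef_pos: [543.0, -85.7, 114.7]
eef_rot: [-3.141, -0.001, -0.082]
wrist_force: [-2.0, 2.2, 6.3]
finger_gap: 14.0
finger_force: 18.0
```

{"fn": "apply_moves", "kwargs": {
  "moves": [
    [[0,0,0],[0,0,0],0.92],
    [[0,0,0],[0,0,0],0.92]
  ]
}}

```text
clock: 12.98
eef_pos: [543.0, -85.6, 114.7]
eef_rot: [-3.141, -0.001, -0.082]
wrist_force: [-2.3, 2.6, 5.7]
finger_gap: 14.3
finger_force: 18.0
```

{"fn": "apply_moves", "kwargs": {
  "moves": [
    [[0.0168,0,-0.0512],[0,0,0],0.92],
    [[0.0388,0,-0.1004],[0,0,0],0.92],
    [[0.0656,0,-0.1472],[0,0,0],0.92],
    [[0.0972,0,-0.1912],[0,0,0],0.92],
    [[0.1328,0,-0.2316],[0,0,0],0.92],
    [[0.1328,0,-0.2316],[0,0,0],0.92],
    [[0.1328,0,-0.2316],[0,0,0],0.92]
  ]
}}

```text
clock: 13.57
eef_pos: [576.0, -88.3, 172.2]
eef_rot: [-3.141, -0.001, -0.082]
wrist_force: [-0.8, 3.4, 5.8]
finger_gap: 14.4
finger_force: 18.0
```

{"fn": "apply_moves", "kwargs": {
  "moves": [
    [[0.0392,0,-0.0368],[0,0,0],0.92],
    [[0.082,0,-0.0696],[0,0,0],0.92],
    [[0.128,0,-0.0976],[0,0,0],0.92],
    [[0.1768,0,-0.1212],[0,0,0],0.92],
    [[0.2276,0,-0.1396],[0,0,0],0.92],
    [[0.2796,0,-0.1532],[0,0,0],0.92],
    [[0.3328,0,-0.1612],[0,0,0],0.92],
    [[0.3328,0,-0.1612],[0,0,0],0.92],
    [[0.3328,0,-0.1612],[0,0,0],0.92]
  ]
}}

```text
clock: 14.32
eef_pos: [658.8, -94.9, 211.7]
eef_rot: [-3.141, -0.001, -0.082]
wrist_force: [2.3, 5.6, -0.2]
finger_gap: 13.6
finger_force: 18.0
```

{"fn": "apply_moves", "kwargs": {
  "moves": [
    [[0,0,0],[0,0,0],0.9],
    [[0,0,0],[0,0,0],0.5],
    [[0,0,0],[0,0,0],0.5],
    [[0,0,0],[0,0,0],0.5],
    [[0,0,-0.1],[0,0,0],0.5],
    [[0,0,-0.25],[0,0,0],0.5],
    [[0,0,-0.4],[0,0,0],0.5],
    [[-0.1,0.3,-0.4],[0,0,0],0.5],
    [[-0.4,0.8,-0.4],[0,0,0],0.5],
    [[-0.6,0.9,-0.4],[0,0,0],0.5],
    [[-0.6,0.9,-0.4],[0,0,0],0.5],
    [[-0.6,0.9,-0.4],[0,0,0],0.5]
  ]
}}

```text
clock: 15.32
eef_pos: [532.7, -261.4, 312.1]
eef_rot: [3.141, -0.0, -0.082]
wrist_force: [0.4, -0.9, 0.8]
finger_gap: 47.2
finger_force: 0.0
```

{"fn": "apply_moves", "kwargs": {
  "moves": [
    [[0,0,0],[0,0,0],0.5],
    [[0,0,0],[0,0,0],0.5],
    [[0,0,0],[0,0,0],0.5],
    [[0,0,0],[0,0,0],0.5],
    [[0,0,0],[0,0,0],0.5]
  ]
}}

```text
clock: 15.73
eef_pos: [535.3, -259.2, 312.0]
eef_rot: [-3.141, 0.0, -0.081]
wrist_force: [-0.8, 0.1, -0.3]
finger_gap: 46.8
finger_force: 0.0
```

```bash
python3 - <<'E'
from h import *
a=viewer.camera("scene")[125:255,275:390]; a=cv2.resize(a,None,fx=4,fy=4,interpolation=cv2.INTER_CUBIC)
b=viewer.camera("top")[125:255,265:345]; b=cv2.resize(b,None,fx=4,fy=4,interpolation=cv2.INTER_CUBIC)
cv2.imwrite("pics/p8.png",np.hstack([a,b])); print(manip.read_state()["eef_pos"])
E
```

```text
[ 535.1544176  -259.33241017  312.02744267]
```

View pics/p8.png

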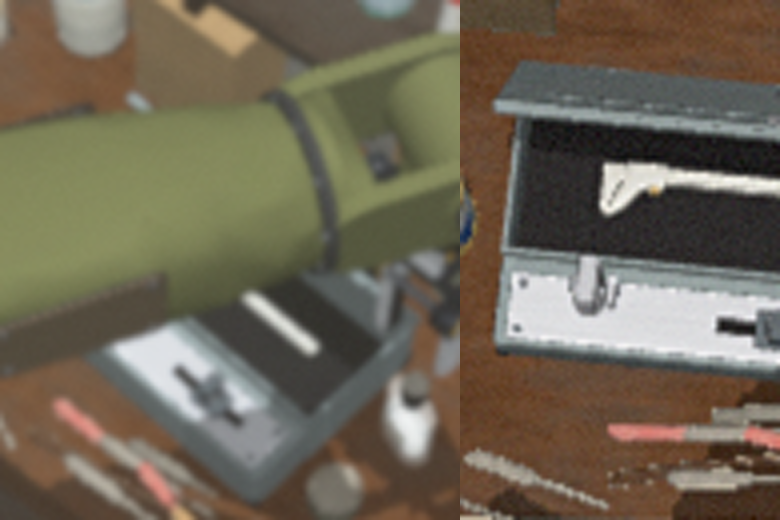

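The lid stands open at top-crop (500-780, 70-110), the latch is upright at (590,285), the tab is mid-slot at (212,395), and the gripper is clear. Handing in.

```bash
python3 -c "
from cell import manip
print(manip.sign_off())"
```

```text
the job is handed in; nothing more can be done
None
```

The job is handed in after about 16 s on the robot's clock: the tab is down in its notch by feel (about 6.5 mm), the latch is upright, and the lid stands open by itself with the gripper clear; sign-off gave no verdict, so I can't confirm it passed.

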